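Slide the loaded dish crate into its parking bay

ROBOT

A 7-joint arm with a two-finger parallel gripper is mounted at the origin on the work surface. World frame = base frame: x ahead of the robot, y to its left, z up, the work surface at z = 0. Lengths are in m, angles in rad, forces in N, time in s.
With the tool pointing down it reaches from about 0.4 to 0.875 m from the base axis. Payload 6.5 kg.
Tool frame: the origin (TCP) lies between the finger pads; the fingertips stand 14 mm ahead of it and the grasp point (between the pads) lies 5 mm behind it (arm.tips_ahead is the distance from the TCP to the fingertips, in m); z points along the fingers, y is the line along which they close (so a half turn about z gives the same grasp; the last joint's range is limited). The gripper opens to 88 mm and grips with 3 to 60 N. Pads are 18 mm wide; open, the fingers measure 123 mm over their backs; the gripper's body (75 mm by 187 mm) begins 45 mm behind the grasp point.
Start: joints at [-1.221, 0.536, -0.004, 1.538, 0.003, 1.067, -0.071], TCP at [0.263, 0.595, 0.253] pointing down, gripper open.
Joint ranges: [-2.7, 2.7], [-0.37, 2.16], [-1.27, 1.26], [0.24, 2.4], [-1.31, 4.45], [0.19, 1.91], [-2.76, 2.76]. Speed limits (rad/s): [2.39, 2.39, 3.14, 3.14, 3.14, 3.14, 3.14].

INTERFACE

Orientations are given as a 3x3 rotation matrix whose columns are the frame's x, y, z axes.
In Python, from rig import arm gives the robot as it stands.
- The arm moves only by the tool apply_moves, never from a script. Its arguments are lists of equal length, an entry for each row: "linear": the shift along the tool's x, y, z in mm, a list of three; "yaw": the turn about the tool's z in degrees; "hand": the opening, from -1 (shut) to 1 (fully open), so that 0 is half open. A call has 1 to 20 rows; each row is the pose to reach, as a shift and turn from the pose commanded when the call began, along the tool's axes at that moment; what a row does not reach only later rows make up. A row lasts 1/12 s, in which the tool goes at most 41.7 mm and 7.16 degrees, less where a joint would pass 70% of its speed; a pose out of reach is approached as far as the arm can. A call with a gripper value outside its range is refused whole. The fingers move at their own pace and stop on an object; "newtons" is the grip in N (left out, the last holds). Time passes only in rows, so rows that repeat a pose let the fingers close. It gives the time, the measured TCP pose, the force, the opening and the grip force at its end, in the units of the state.
- arm.get_obs(): the state, without advancing time (a new reading comes with each control period).
- arm.snapshot(name): name is "scene" or "top" or "wrist"; returns the picture (400x640x3 uint8, red, green, blue); there is no depth.
- arm.get_calibration(name): a dict with "intrinsics" (3x3 intrinsics, pixels), "position" and "attitude" of the camera in the world; the wrist camera has in their place "tool_from_camera" (4x4, takes a point from camera to tool coordinates, whose origin is the TCP and whose axes are the flange's). Camera axes: x right, y down, z forward; pixel columns grow to the right and rows downward; lengths in m; the calibration is good to about 2 mm. A picture is of the moment at which its call begins: read the wrist's pose just before it. get_calibration takes no time and is no camera call.
- arm.hand_in(): hands the job in; it is judged then, once.
The state is a dict: "clock": time; "joint_positions": joint angles; "dq": joint speeds; "effort": joint torques, N m; "tcp_pos": TCP position; "eef_rot": TCP orientation; "force": force on the tool from outside, world axes, zero at the start; "torque": the same for the moment, N m; "finger_gap": finger opening in m; "finger_force": force on a finger pad.
Only numpy, scipy, OpenCV 4.12 (cv2) and the standard library are available. Lean on these libraries where they do the work, as an engineer would, in place of code of your own. Each camera call takes 0.05 s, during which the arm holds its last target. There are 200 camera calls.

TASK

Push the tall, heavy crate of glass dishes into the steel parking bay ahead of it until it stands fully home, square against the bay's end stop between the two side guides. Push it with the fingers only low down on its base tray so that it slides and does not tip; do not touch the tower above the tray and do not grip or lift anything. Leave the bottle, the tip box and the tube rack where they stand.

Things in the scene. Friction and masses are not known exactly. Their poses are not given: they have to be found in the camera images.
- crate: Loose top-heavy steel crate, 0.7 to 1.15 kg: solid base tray 125 (x) x 130 (y) x 30 mm high, tower on it. Origin on the underside below the tower's axis; x points away from the robot into the bay. Tray from x = -85 mm (flat push face, robot side) to +40 mm (flat front), y = -65 to 65 mm. Slides at 4 to 15 N pushed on the tray; tips forwards pushed high on the tower.
- tower: The crate's tower, fixed on the tray: steel wire frame 80 (x) x 130 (y) mm with two stacks of glass dishes and a wire handle on top. Origin in the middle of its foot, 30 mm above the crate's underside, axes as the crate's. Its robot-side face is at x = -40 mm: a bare tray ledge 45 mm deep lies before it. Frame top 192 mm, handle top 229 mm above its origin.
- push_face (a point): Centre of the tray's push face (130 mm wide, 30 mm high), 15 mm above the bench, on the crate's robot side. Axes as the crate's.
- bay: Bay fixed to the bench: steel bars 26 mm high, open to the robot. Origin at bench level, middle of the end stop's inner face; x points into the stop. Straight side guides from x = -70 mm to 0, inner faces at y = 71 and -71 mm (tray is 130 wide); from x = -70 to -110 mm they flare out by 0.55 rad each. Crate home: its origin at x = -40 mm, y = 0, same yaw.
- media_bottle: Bystander: amber glass bottle with blue cap, 66 mm diameter, 160 mm tall, loose. Origin under its centre.
- tip_box: Bystander: yellow pipette tip box with clear lid, 75 x 110 x 67 mm, loose. Origin under its centre.
- tube_rack: Bystander: white wire rack with six yellow-capped tubes, 62 x 106 mm, 150 mm tall, loose. Origin under its centre.
Things that resemble listed ones, but are neither listed nor needed, are in the scene too. Of the things that look like the crate, the smallest one is meant.

How it is judged:
By the outcome, as a careful person would: the job done as asked, in the order asked, and still so for the second after the job is handed in, with the robot touching nothing.
It also fails if it takes over 51 s, if anything falls off the work surface, if the arm or the gripper's body presses on something with over 40 N, if the wrist force passes 120 N, or if a joint passes its speed limit or range.

## Working session

There is one attempt and no reset: what is moved stays moved. The work goes in short steps, Python scripts to look and compute and a tool call to move; the robot and the scene stay as the last step left them, time stands still between calls to the robot, and variables do not carry over. Pictures are saved under pics/ and viewed, at most 13 in all, crops included, and the job is handed in when it is done.

Besides the shell and the picture viewer there is one more tool, called after "Emit:" as a command line: name --pt "numbers of a row" for each row, then --argument value for the rest. apply_moves: Moves the arm, as the interface text tells. Its arguments: {"type":"object","properties":{"linear":{"type":"array","items":{"type":"array","items":{"type":"number"}}},"yaw":{"type":"array","items":{"type":"number"}},"hand":{"type":"array","items":{"type":"number"}},"newtons":{"type":"number"}},"required":["linear","yaw","hand"]}

```bash
mkdir -p pics; cat > h.py <<'E'
from rig import arm
import cv2, numpy as np
def snap(n,f):
    im=arm.snapshot(n); cv2.imwrite(f'pics/{f}.png',im[:,:,::-1]); return im
def ray(n,u,v,z=0.0):
    c=arm.get_calibration(n); K=np.array(c['intrinsics']);R=np.array(c['attitude']);p=np.array(c['position'])
    d=R@np.linalg.solve(K,[u,v,1.]); return p+d*(z-p[2])/d[2]
def proj(n,P):
    c=arm.get_calibration(n); K=np.array(c['intrinsics']);R=np.array(c['attitude']);p=np.array(c['position'])
    q=K@(R.T@(np.array(P)-p)); return q[:2]/q[2]
E
python3 - <<'E'
from h import *
a=snap('scene','s0');b=snap('top','t0')
for n in('scene','top'):
    c=arm.get_calibration(n);print(n,c)
o=arm.get_obs();print(o['clock'],o['tcp_pos'],o['eef_rot'],o['finger_gap'])
E
```

```text
scene {'intrinsics': array([[460.98822666,   0.        , 320.75727838],
       [  0.        , 460.98822666, 198.98513925],
       [  0.        ,   0.        ,   1.        ]]), 'position': array([ 1.31657567, -0.47312499,  0.76548815]), 'attitude': array([[ 0.6123537 ,  0.49228435, -0.61861059],
       [ 0.79056384, -0.38687211,  0.47469863],
       [-0.00563648, -0.77973462, -0.62608478]])}
top {'intrinsics': array([[485.41387574,   0.        , 317.14243594],
       [  0.        , 485.41387574, 199.89061603],
       [  0.        ,   0.        ,   1.        ]]), 'position': array([0.3657786 , 0.0875946 , 1.09279919]), 'attitude': array([[-0.01243032, -0.98133475,  0.19190519],
       [-0.99981025,  0.00931917, -0.01710601],
       [ 0.01499832, -0.19208141, -0.98126438]])}
0.1 [0.26234287 0.5941289  0.25191536] [[-9.14813468e-01  4.03876251e-01 -5.40908146e-04]
 [ 4.03876599e-01  9.14812263e-01 -1.48883909e-03]
 [-1.06477345e-04 -1.58047019e-03 -9.99998745e-01]] 0.08778371697056493
```

View pics/s0.png

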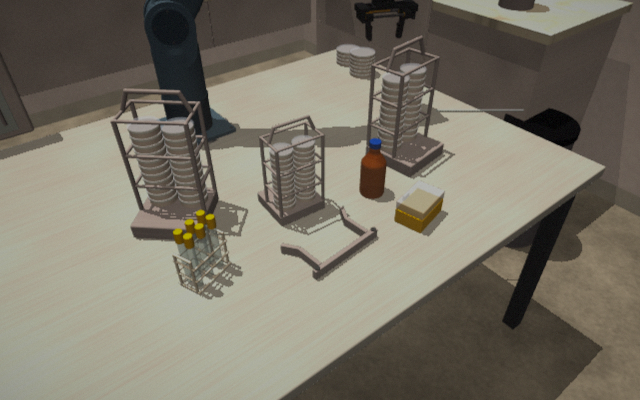

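View pics/t0.png

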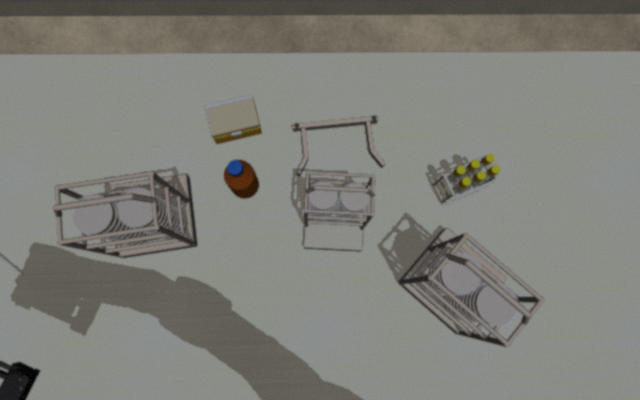

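The scene shows three lookalike crates. In the top view they are at (125,215), large on the left; (338,208), small in the middle; and (470,285), large on the right. I choose the small middle one, since it is the smallest and stands in front of the bay at about (335,140). I'll check it in a close crop.

```bash
python3 - <<'E'
from h import *
b=cv2.imread('pics/t0.png')[105:260,270:400]
cv2.imwrite('pics/c0.png',cv2.resize(b,None,fx=3.8,fy=3.8,interpolation=cv2.INTER_CUBIC))
s=cv2.imread('pics/s0.png')[100:290,235:395]
cv2.imwrite('pics/c1.png',cv2.resize(s,None,fx=3,fy=3,interpolation=cv2.INTER_CUBIC))
E
```

```text
(no output)
```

View pics/c0.png

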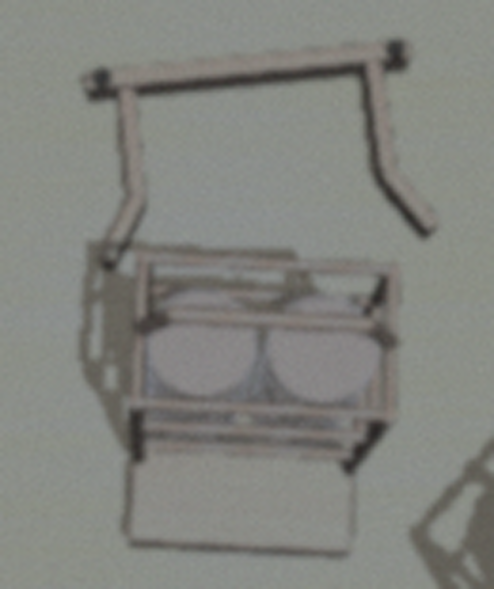

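View pics/c1.png

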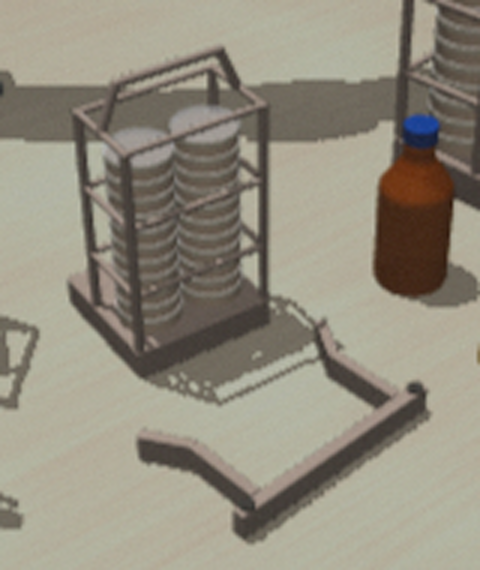

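The crop confirms the choice: a small crate whose tray ledge's robot-side edge runs from crop pixel (128,542) to (350,550). The bay opens in front of it. The stop's inner edge runs from (133,86) to (365,65), and the bay is turned slightly relative to the crate. Now I'll fit both poses.

```bash
cat > fit.py <<'E'
from h import *
from scipy.optimize import least_squares
def T(p,L): 
    c,s=np.cos(p[2]),np.sin(p[2]); return [p[0]+c*L[0]-s*L[1],p[1]+s*L[0]+c*L[1],L[2]]
t=lambda x,y:((x+.5)/3.8-.5+270,(y+.5)/3.8-.5+105)
s=lambda x,y:((x+.5)/3-.5+235,(y+.5)/3-.5+100)
def fit(obs,p0):
    f=lambda p:np.concatenate([proj(n,T(p,L))-uv for n,L,uv in obs])
    r=least_squares(f,p0,loss='soft_l1'); print(r.x,np.degrees(r.x[2]),'\n',f(r.x).reshape(-1,2).round(1).tolist()); return r.x
if __name__=='__main__':
    cr=[('top',(-.085,.065,.03),t(128,542)),('top',(-.085,-.065,.03),t(350,550)),
     ('scene',(.04,-.065,.03),s(143,355)),('scene',(.04,.065,.03),s(267,304)),('scene',(-.085,-.065,.03),s(70,282)),
     ('scene',(.04,-.065,0),s(145,375)),('scene',(.04,.065,0),s(268,322))]
    by=[('top',(0,.071,.026),t(134,86)),('top',(0,-.071,.026),t(364,65)),('top',(-.07,.071,.026),t(146,193)),('top',(-.07,-.071,.026),t(377,166)),
     ('scene',(-.07,-.071,.026),s(208,440)),('scene',(0,-.071,.026),s(262,490))]
    c=fit(cr,[.5,.05,0]);c2=fit(cr[:2],[.5,.05,0]);b=fit(by,[.7,.05,0]);b2=fit(by[:4],[.7,.05,0])
    print('push face',T(c,(-.085,0,.015)),'home',T(b,(-.04,0,0)))
    print('bottle',ray('top',242,180,.08))
E
python3 fit.py
```

```text
[ 0.55085222  0.03278155 -0.04194182] -2.403089178014624 
 [[-0.3, -0.2], [0.6, -0.4], [-0.5, -0.5], [1.5, -3.1], [-1.4, -1.8], [-0.5, 2.0], [1.2, -0.0]]
[ 0.55019063  0.03270846 -0.0468561 ] -2.684656692404044 
 [[-0.4, -0.0], [0.4, 0.0]]
[0.75483434 0.02563292 0.10840019] 6.210873199883565 
 [[-0.5, -0.7], [-0.1, -1.9], [-0.1, 0.1], [0.7, 0.3], [-3.1, -0.4], [0.3, -0.9]]
[0.75358103 0.0253101  0.09953587] 5.7029852113109145 
 [[-0.4, -0.5], [0.1, -1.2], [-0.2, 0.4], [0.6, 1.1]]
push face [np.float64(0.4659269694640694), np.float64(0.036345561282018296), 0.015] home [np.float64(0.715069122113038), np.float64(0.021305400657917764), 0]
bottle [0.60871496 0.23009583 0.08      ]
```

```bash
cat >> h.py <<'E'
def mv(P,yawx,hd=True):
    """shift (mm, tool axes) and tool yaw (deg) to put TCP at P with tool x heading yawx deg (world)"""
    o=arm.get_obs(); R=np.array(o['eef_rot']); d=R.T@(np.array(P)-o['tcp_pos'])*1000
    h=np.degrees(np.arctan2(R[1,0],R[0,0])); y=-((yawx-h+180)%360-180)
    print('shift',d.round(1),'yaw',round(y,2),'heading',round(h,2),'tcp',o['tcp_pos'].round(4),'t',round(o['clock'],2))
E
python3 - <<'E'
from h import *
from fit import T
print(np.array(arm.get_calibration('wrist')['tool_from_camera']).round(3).tolist(), arm.tips_ahead)
for u,v in [(120,255),(195,243),(190,175),(400,280),(505,345),(440,228)]: print(u,v,ray('top',u,v,.02).round(3)[:2])
P=T((.5505,.0327,-.045),(-.085-.009-.03,0,.25))
for h in(177.4,-2.6): mv(P,h)
E
```

```text
[[-0.0, -0.967, -0.256, 0.066], [1.0, -0.0, -0.0, 0.0], [-0.0, -0.256, 0.967, -0.132], [0.0, 0.0, 0.0, 1.0]] 0.014
120 255 [0.457 0.502]
195 243 [0.481 0.339]
190 175 [0.636 0.356]
400 280 [ 0.395 -0.11 ]
505 345 [ 0.255 -0.329]
440 228 [ 0.509 -0.205]
shift [-374.8 -442.1    2.7] yaw -21.22 heading 156.18 tcp [0.2623 0.5941 0.2519] t 0.1
shift [-374.8 -442.1    2.7] yaw 158.78 heading 156.18 tcp [0.2623 0.5941 0.2519] t 0.1
```

```bash
python3 - <<'E'
from h import *
for u,v,z in [(218,192,.03),(216,230,.0),(133,234,0),(145,205,.03)]: print(u,v,ray('scene',u,v,z).round(3)[:2])
E
```

```text
218 192 [ 0.402 -0.108]
216 230 [ 0.498 -0.169]
133 234 [ 0.386 -0.335]
145 205 [ 0.336 -0.278]
```

Emit:
apply_moves --pt "-375 -442 0" --pt "-375 -442 0" --pt "-375 -442 0" --pt "-375 -442 0" --pt "-375 -442 0" --pt "-375 -442 0" --pt "-375 -442 0" --pt "-375 -442 0" --pt "-375 -442 0" --pt "-375 -442 0" --pt "-375 -442 0" --pt "-375 -442 0" --pt "-375 -442 0" --pt "-375 -442 0" --pt "-375 -442 0" --pt "-375 -442 0" --pt "-375 -442 0" --pt "-375 -442 0" --yaw '[-21.2, -21.2, -21.2, -21.2, -21.2, -21.2, -21.2, -21.2, -21.2, -21.2, -21.2, -21.2, -21.2, -21.2, -21.2, -21.2, -21.2, -21.2]' --hand '[1, 1, 1, 1, 1, 1, 1, 1, 1, 1, 1, 1, 1, 1, 1, 1, 1, 1]'

```text
clock: 1.6
tcp_pos: [0.4267, 0.0402, 0.2526]
eef_rot: [[-0.999, 0.043, -0.001], [0.043, 0.999, 0.0], [0.001, 0.0, -1.0]]
force: [0.8, -0.1, -0.4]
finger_gap: 0.0883
finger_force: 0.0
```

```bash
python3 - <<'E'
from h import *
o=arm.get_obs(); print(o['tcp_pos'].tolist())
snap('wrist','w0'); print(arm.get_calibration('wrist')['intrinsics'])
E
```

```text
[0.4266787576218524, 0.04017659021511375, 0.2525557183782572]
[[305.46440331   0.         319.22157545]
 [  0.         305.46440331 198.40065348]
 [  0.           0.           1.        ]]
```

View pics/w0.png

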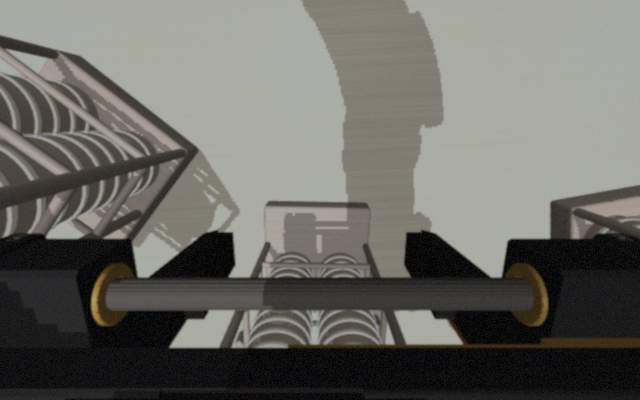

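The wrist view shows the tray's push face centred under the gripper. Its bottom edge is at row 202, and its top edge runs from about (267,207) to (370,208). Now I'll refine the crate pose from this.

```bash
cat >> h.py <<'E'
def wray(u,v,z,o=None):
    o=o or arm.get_obs(); c=arm.get_calibration('wrist'); M=np.array(c['tool_from_camera']);R=np.array(o['eef_rot'])
    d=R@M[:3,:3]@np.linalg.solve(np.array(c['intrinsics']),[u,v,1.]); p=R@M[:3,3]+o['tcp_pos']
    return p+d*(z-p[2])/d[2]
E
python3 - <<'E'
from h import *
for q in [(267,207.5,.03),(370,208.5,.03),(265.5,202,0),(368.5,203,0)]: print(wray(*q).round(4))
im=cv2.imread('pics/w0.png').astype(float).mean(2)
for u in(280,300,330,355): print(u,im[196:216,u-2:u+3].mean(1).round().astype(int).tolist())
print('row',im[220:228,256:276].mean(0).round().astype(int).tolist(),im[220:228,360:380].mean(0).round().astype(int).tolist())
E
```

```text
[ 0.4632 -0.0242  0.03  ]
[0.4698 0.1002 0.03  ]
[ 0.4643 -0.0312  0.    ]
[0.4715 0.1031 0.    ]
280 [170, 170, 170, 169, 155, 104, 72, 71, 73, 86, 113, 143, 156, 162, 163, 164, 163, 163, 163, 163]
300 [169, 171, 171, 169, 158, 115, 80, 74, 73, 79, 100, 134, 151, 158, 162, 163, 152, 128, 117, 117]
330 [170, 171, 170, 170, 167, 150, 101, 76, 74, 76, 86, 115, 143, 154, 160, 162, 163, 163, 162, 162]
355 [125, 125, 124, 123, 121, 111, 85, 61, 57, 57, 59, 71, 91, 103, 112, 115, 117, 117, 115, 115]
row [170, 170, 170, 169, 169, 169, 168, 160, 148, 150, 158, 162, 163, 163, 162, 163, 162, 162, 163, 162] [114, 114, 114, 115, 114, 114, 114, 111, 105, 109, 119, 123, 124, 124, 124, 124, 124, 123, 124, 123]
```

```bash
python3 - <<'E'
from h import *
from fit import T
P=T((.552,.0323,-.05),(-.085-.009-.02,0,.022)); mv(P,180-2.87)
E
```

```text
shift [-11.6  -1.8 230.6] yaw 0.4 heading 177.53 tcp [0.4267 0.0402 0.2526] t 1.65
```

Emit:
apply_moves --pt "-4 -2 40" --pt "-8 -2 80" --pt "-11.5 -2 120" --pt "-11.5 -2 160" --pt "-11.5 -2 190" --pt "-11.5 -2 210" --pt "-11.5 -2 222" --pt "-11.5 -2 230" --pt "-11.5 -2 230.5" --pt "-11.5 -2 230.5" --yaw '[0.4, 0.4, 0.4, 0.4, 0.4, 0.4, 0.4, 0.4, 0.4, 0.4]' --hand '[1, 1, 1, 1, 1, 1, 1, 1, 1, 1]'

```text
clock: 2.48
tcp_pos: [0.4385, 0.037, 0.0223]
eef_rot: [[-0.999, 0.052, -0.0], [0.052, 0.999, 0.0], [0.0, 0.0, -1.0]]
force: [-0.4, -0.6, -0.1]
finger_gap: 0.088
finger_force: 0.0
```

```bash
python3 - <<'E'
from h import *
snap('scene','s1')
s=cv2.imread('pics/s1.png')[60:300,220:400]
cv2.imwrite('pics/c2.png',cv2.resize(s,None,fx=2.4,fy=2.4,interpolation=cv2.INTER_CUBIC))
# hand poses in tool frame for planned crate poses in bay frame
from fit import T
b=(.754,.0255,.103)
mv(T((.552,.0323,-.05),(-.094,0,.022)),177.13)
for x,y,w in [(-.17,.017,-7),(-.14,.007,-4),(-.11,.001,-1),(-.09,0,0),(-.04,0,0)]:
    q=T(b,(x,y,0)); yaw=b[2]+np.radians(w); mv(T((q[0],q[1],yaw),(-.094,0,.022)),180+np.degrees(yaw))
E
```

```text
shift [-19.2   1.2   0.8] yaw -0.1 heading 177.03 tcp [0.4389 0.0368 0.0228] t 2.53
shift [-50.7  -7.5   0.8] yaw -1.88 heading 177.03 tcp [0.4389 0.0368 0.0228] t 2.53
shift [-82.2 -17.6   0.9] yaw -4.88 heading 177.03 tcp [0.4389 0.0368 0.0228] t 2.53
shift [-113.3  -23.8    0.9] yaw -7.88 heading 177.03 tcp [0.4389 0.0368 0.0228] t 2.53
shift [-133.5  -23.3    0.9] yaw -8.88 heading 177.03 tcp [0.4389 0.0368 0.0228] t 2.53
shift [-182.9  -15.6    0.9] yaw -8.88 heading 177.03 tcp [0.4389 0.0368 0.0228] t 2.53
```

View pics/c2.png

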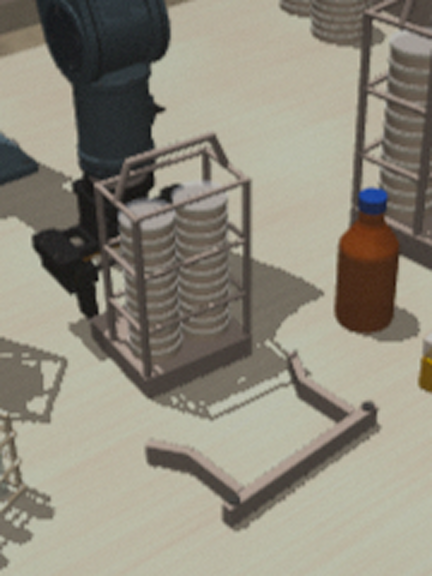

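The gripper is low behind the tray, at crop (90,300), and clear of the tower. Now I'll close in to contact.

Emit:
apply_moves --pt "-5 0 1" --pt "-10 1 1" --pt "-13 1 1" --pt "-15 1 1" --pt "-17 1 1" --pt "-19 1 1" --pt "-20 1 1" --pt "-21 0.5 1" --pt "-22 0.5 1" --pt "-23 0 1" --pt "-23 0 1" --yaw '[0, 0, 0, 0, 0, 0, 0, 0, 0, 0, 0]' --hand '[1, 1, 1, 1, 1, 1, 1, 1, 1, 1, 1]'

```text
clock: 3.45
tcp_pos: [0.4559, 0.0354, 0.0206]
eef_rot: [[-0.999, 0.052, -0.011], [0.052, 0.999, 0.0], [0.011, -0.0, -1.0]]
force: [-11.7, 1.7, 9.7]
finger_gap: 0.0881
finger_force: 6.2
```

```bash
python3 - <<'E'
from h import *
snap('wrist','w1'); s=snap('scene','s2'); o=arm.get_obs(); print(o['force'].round(2),o['torque'].round(2),o['tcp_pos'].round(4))
w=cv2.imread('pics/w1.png')[100:400]; s=cv2.imread('pics/s2.png')[60:300,200:400]
s=cv2.resize(s,(250,300)); w=cv2.resize(w,(540,300))
cv2.imwrite('pics/c3.png',np.hstack([w,s]))
E
```

```text
[-11.56   1.55   9.96] [0.5  2.27 0.03] [0.4559 0.0354 0.0206]
```

View pics/c3.png

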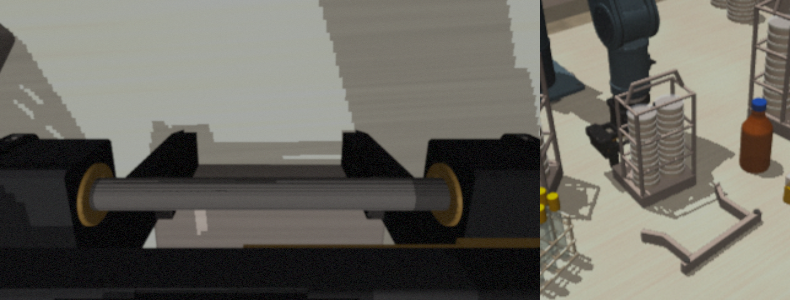

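Contact is made low on the tray at about 12 N: the finger tips are on the push face and the tower is untouched. Next is the first leg of the push, steering right and starting to turn left.

Emit:
apply_moves --pt "-4 -1 -0.5" --pt "-8 -2 -1" --pt "-12 -3 -1" --pt "-16 -4 -1.5" --pt "-20 -5 -1.5" --pt "-24 -6 -1.5" --pt "-28 -7 -1.5" --pt "-32 -7.5 -1.5" --pt "-34 -8 -1.5" --pt "-34 -8 -1.5" --yaw '[0, -0.2, -0.4, -0.7, -0.9, -1.1, -1.4, -1.7, -1.9, -1.9]' --hand '[1, 1, 1, 1, 1, 1, 1, 1, 1, 1]'

```text
clock: 4.38
tcp_pos: [0.4959, 0.025, 0.0228]
eef_rot: [[-1.0, 0.02, 0.001], [0.02, 1.0, -0.0], [-0.001, -0.0, -1.0]]
force: [-3.3, -0.1, -1.1]
finger_gap: 0.0879
finger_force: 1.3
```

```bash
python3 - <<'E'
from h import *
snap('top','t1'); o=arm.get_obs(); print(o['force'].round(2),o['torque'].round(2),o['tcp_pos'].round(4))
w=cv2.imread('pics/t1.png')[100:270,240:410]; s=cv2.imread('pics/s2.png')
s=snap('scene','s3')[60:300,200:400,::-1]
cv2.imwrite('pics/c4.png',np.hstack([cv2.resize(w,(420,420),interpolation=2),cv2.resize(s,(350,420),interpolation=2)]))
E
```

```text
[-3.02 -0.35 -2.36] [-0.03  0.66  0.03] [0.4958 0.0251 0.0229]
```

View pics/c4.png

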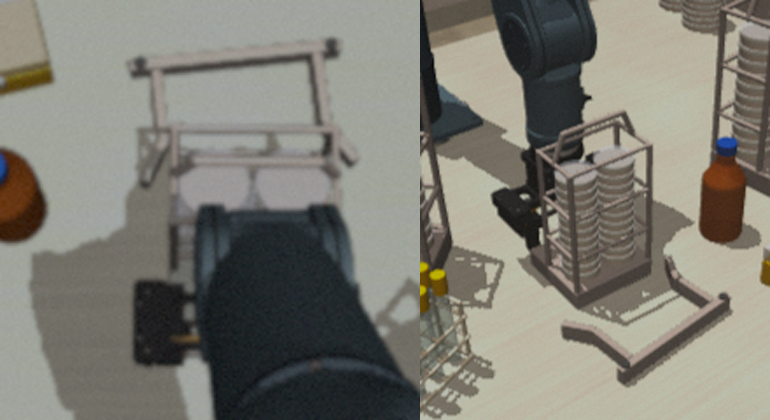

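The crate slid upright and is now just at the bay mouth: front tray corner at (578,304), right corner at (650,270). I'll check its pose and compute the next legs.

```bash
python3 - <<'E'
from h import *
from fit import *
s4=lambda x,y:(200+(x-420)/1.75-.2,60+y/1.75-.2)
fit([('scene',(.04,-.065,0),s4(578,304)),('scene',(.04,.065,0),s4(650,270)),('scene',(-.085,-.065,.03),s4(531,251)),('scene',(.04,-.065,.03),s4(576,291)),('scene',(.04,.065,.03),s4(650,259))],[.58,.03,0])
o=arm.get_obs();R=o['eef_rot'];h=np.arctan2(-R[1,0],-R[0,0]);print('from hand',T((*o['tcp_pos'][:2],h),(.094,0,0)),h)
b=(.754,.0255,.103)
for x,y,w in [(-.14,.007,-4),(-.11,.001,-1),(-.09,0,0),(-.04,0,0)]:
    q=T(b,(x,y,0)); yaw=b[2]+np.radians(w); mv(T((q[0],q[1],yaw),(-.094,0,.022)),180+np.degrees(yaw))
E
```

```text
[ 0.58641059  0.02684373 -0.00940788] -0.539031539478267 
 [[-0.4, 2.2], [0.7, 0.2], [-1.8, -2.9], [0.1, 0.4], [0.8, -2.6]]
from hand [np.float64(0.5897664763718053), np.float64(0.023262766546790947), 0] -0.019805418101037496
shift [-24.5  -9.7   1. ] yaw -3.04 heading 178.87 tcp [0.4958 0.0251 0.0229] t 4.48
shift [-55.4 -16.9   1. ] yaw -6.04 heading 178.87 tcp [0.4958 0.0251 0.0229] t 4.48
shift [-75.5 -17.1   1.1] yaw -7.04 heading 178.87 tcp [0.4958 0.0251 0.0229] t 4.48
shift [-125.2  -10.9    1.1] yaw -7.04 heading 178.87 tcp [0.4958 0.0251 0.0229] t 4.48
```

Emit:
apply_moves --pt "-4 -2 0" --pt "-8 -3.5 0" --pt "-12 -5.5 0" --pt "-16 -7.5 0" --pt "-20 -9 0" --pt "-24 -10.5 0" --pt "-28 -12 0" --pt "-32 -13 0" --pt "-36 -14 0" --pt "-40 -15 0" --pt "-44 -16 0" --pt "-48 -17 0" --pt "-52 -18 0" --pt "-55 -18.5 0" --pt "-55 -18.5 0" --pt "-55 -18.5 0" --yaw '[-0.5, -1, -1.5, -2, -2.5, -3, -3.4, -3.8, -4.2, -4.6, -5, -5.4, -5.8, -6, -6, -6]' --hand '[1, 1, 1, 1, 1, 1, 1, 1, 1, 1, 1, 1, 1, 1, 1, 1]'

```text
clock: 5.82
tcp_pos: [0.5496, 0.0058, 0.0227]
eef_rot: [[-0.996, -0.085, 0.0], [-0.085, 0.996, 0.0], [-0.0, 0.0, -1.0]]
force: [-2.8, 1.7, -1.8]
finger_gap: 0.0882
finger_force: 1.7
```

```bash
python3 - <<'E'
from h import *
from fit import T
o=arm.get_obs(); print(o['force'].round(2),o['torque'].round(2),o['tcp_pos'].round(4))
w=snap('top','t2')[100:270,240:410,::-1]; s=snap('scene','s4')[110:270,220:400,::-1]
cv2.imwrite('pics/c5.png',np.hstack([cv2.resize(w,(340,400),interpolation=2),cv2.resize(s,(450,400),interpolation=2)]))
b=(.754,.0255,.103)
for x,y,w in [(-.11,.00,-1),(-.09,0,0),(-.04,0,0)]:
    q=T(b,(x,y,0)); yaw=b[2]+np.radians(w); mv(T((q[0],q[1],yaw),(-.094,0,.022)),180+np.degrees(yaw))
E
```

```text
[-2.76  1.72 -1.84] [0.1  0.76 0.17] [0.5496 0.0058 0.0227]
shift [-1.3  0.2  0.7] yaw -0.0 heading -175.1 tcp [0.5496 0.0058 0.0227] t 5.92
shift [-21.3  -1.1   0.7] yaw -1.0 heading -175.1 tcp [0.5496 0.0058 0.0227] t 5.92
shift [-71.3  -0.2   0.7] yaw -1.0 heading -175.1 tcp [0.5496 0.0058 0.0227] t 5.92
```

View pics/c5.png

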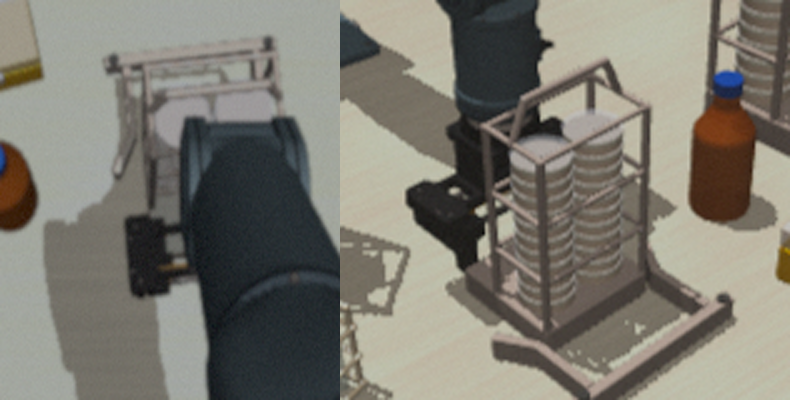

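The crate's front is in the mouth, roughly at the knees of the guides and nearly parallel to the stop, and it is upright. I'll push on in gentle steps.

Emit:
apply_moves --pt "-3 0 0" --pt "-6 -0.5 0" --pt "-9 -0.5 0" --pt "-12 -1 0" --pt "-15 -1 0" --pt "-18 -1 0" --pt "-21 -1 0" --pt "-24 -1 0" --pt "-27 -1 0" --pt "-30 -1 0" --pt "-30 -1 0" --yaw '[-0.2, -0.3, -0.5, -0.6, -0.8, -0.9, -1, -1, -1, -1, -1]' --hand '[1, 1, 1, 1, 1, 1, 1, 1, 1, 1, 1]'

```text
clock: 6.83
tcp_pos: [0.5792, 0.0069, 0.0227]
eef_rot: [[-0.995, -0.102, -0.001], [-0.102, 0.995, -0.0], [0.001, -0.0, -1.0]]
force: [-3.8, -0.5, -2.6]
finger_gap: 0.0879
finger_force: 2.1
```

Emit:
apply_moves --pt "-3 0 0" --pt "-6 0 0" --pt "-9 0 0" --pt "-12 0 0" --pt "-15 0 0" --pt "-18 0 0" --pt "-21 0 0" --pt "-24 0 0" --pt "-27 0 0" --pt "-30 0 0" --pt "-32 0 0" --pt "-34 0 0" --pt "-36 0 0" --pt "-36 0 0" --yaw '[0, 0, 0, 0, 0, 0, 0, 0, 0, 0, 0, 0, 0, 0]' --hand '[1, 1, 1, 1, 1, 1, 1, 1, 1, 1, 1, 1, 1, 1]'

```text
clock: 8.0
tcp_pos: [0.6148, 0.0105, 0.0226]
eef_rot: [[-0.995, -0.102, -0.002], [-0.102, 0.995, -0.0], [0.002, -0.0, -1.0]]
force: [-6.1, -0.4, 1.1]
finger_gap: 0.0886
finger_force: 3.2
```

Emit:
apply_moves --pt "-2 0 0" --pt "-4 0 0" --pt "-5 0 0" --pt "-6 0 0" --pt "-7 0 0" --pt "-7 0 0" --yaw '[0, 0, 0, 0, 0, 0]' --hand '[1, 1, 1, 1, 1, 1]'

```text
clock: 8.5
tcp_pos: [0.6192, 0.011, 0.0226]
eef_rot: [[-0.995, -0.102, -0.007], [-0.102, 0.995, -0.001], [0.007, 0.0, -1.0]]
force: [-14.1, -1.4, 10.6]
finger_gap: 0.0877
finger_force: 7.2
```

Emit:
apply_moves --pt "-1 0 -0.5" --pt "-2 0 -1" --pt "-3 0 -1" --pt "-4 0 -1.5" --pt "-5 0 -1.5" --pt "-5 0 -1.5" --pt "-5 0 -1.5" --yaw '[0, 0, 0, 0, 0, 0, 0]' --hand '[1, 1, 1, 1, 1, 1, 1]'

```text
clock: 9.08
tcp_pos: [0.6194, 0.0111, 0.0227]
eef_rot: [[-0.995, -0.101, -0.017], [-0.101, 0.995, -0.001], [0.017, 0.0, -1.0]]
force: [-23.4, -1.1, 13.8]
finger_gap: 0.0879
finger_force: 12.1
```

```bash
python3 - <<'E'
from h import *
o=arm.get_obs(); print(o['force'].round(2),o['torque'].round(2),o['tcp_pos'].round(4))
w=snap('top','t3')[90:230,270:390,::-1]; s=snap('scene','s5')[150:280,260:400,::-1]
cv2.imwrite('pics/c6.png',np.hstack([cv2.resize(w,(343,400),interpolation=2),cv2.resize(s,(430,400),interpolation=2)]))
E
```

```text
[-23.35  -1.12  13.8 ] [-0.46  4.64 -0.17] [0.6194 0.0111 0.0227]
```

View pics/c6.png

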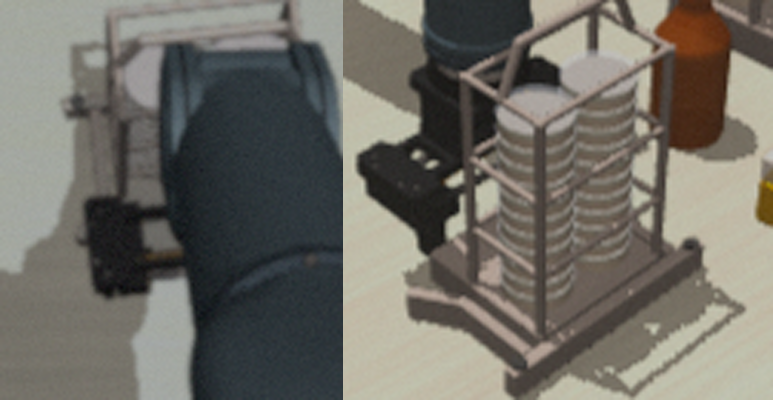

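The crate is stalled against the stop: TCP steady at x=0.619 while the force rose to 23 N. The tray front lies along the end bar between both guides. To seat it square, I'll press lightly once with each finger.

Emit:
apply_moves --pt "3 0 1" --pt "7 0 1" --pt "11 0 1" --pt "11 0 1" --pt "8 0 1" --pt "6 0 0.5" --pt "4 0 0" --pt "2 0 0" --pt "1 0 0" --pt "1 0 0" --yaw '[0, 0, 0, 1.5, 1.5, 1.5, 1.5, 1.5, 1.5, 1.5]' --hand '[1, 1, 1, 1, 1, 1, 1, 1, 1, 1]'

```text
clock: 10.02
tcp_pos: [0.6189, 0.0114, 0.0236]
eef_rot: [[-0.997, -0.079, -0.017], [-0.079, 0.997, -0.001], [0.017, -0.0, -1.0]]
force: [-24.6, -3.8, 21.4]
finger_gap: 0.0879
finger_force: 12.7
```

Emit:
apply_moves --pt "4 0 0.5" --pt "8 0 1" --pt "10 0 1" --pt "10 0 1" --pt "7 0 1" --pt "5 0 0.5" --pt "3 0 0" --pt "1 0 0" --pt "0 0 0" --pt "0 0 0" --yaw '[0, 0, 0, -3, -3, -3, -3, -3, -3, -3]' --hand '[1, 1, 1, 1, 1, 1, 1, 1, 1, 1]'

```text
clock: 10.85
tcp_pos: [0.6183, 0.0114, 0.0233]
eef_rot: [[-0.992, -0.123, -0.018], [-0.123, 0.992, -0.0], [0.018, 0.002, -1.0]]
force: [-25.8, 0.4, 21.2]
finger_gap: 0.0881
finger_force: 13.2
```

Emit:
apply_moves --pt "3 0 0" --pt "8 0 0" --pt "16 0 0" --pt "30 0 0" --pt "50 0 0" --pt "75 0 0" --pt "100 0 0" --pt "125 0 -10" --pt "140 0 -40" --pt "150 0 -80" --pt "150 0 -120" --pt "150 0 -160" --pt "150 0 -190" --pt "150 0 -190" --yaw '[1.5, 1.5, 1.5, 1.5, 1.5, 1.5, 1.5, 1.5, 1.5, 1.5, 1.5, 1.5, 1.5, 1.5]' --hand '[1, 1, 1, 1, 1, 1, 1, 1, 1, 1, 1, 1, 1, 1]'

```text
clock: 12.02
tcp_pos: [0.4823, -0.0072, 0.2206]
eef_rot: [[-0.995, -0.102, 0.014], [-0.102, 0.995, 0.001], [-0.014, -0.0, -1.0]]
force: [1.4, 0.3, -0.1]
finger_gap: 0.0883
finger_force: 0.0
```

```bash
python3 - <<'E'
from h import *
from fit import T
o=arm.get_obs(); print(o['force'].round(2),o['tcp_pos'].round(4))
t=snap('top','t4')
w=t[90:230,270:390,::-1]; s=snap('scene','s6')[150:280,260:400,::-1]
cv2.imwrite('pics/c7.png',np.hstack([cv2.resize(w,(343,400),interpolation=2),cv2.resize(s,(430,400),interpolation=2)]))
q=T((.754,.0255,.101),(-.04,0,0))
for y in(.065,-.065): print(proj('top',T((q[0],q[1],.101),(-.085,y,.03))), ((proj('top',T((q[0],q[1],.101),(-.085,y,.03)))-[270,90])*2.857).round())
E
```

```text
[ 1.35  0.25 -0.06] [ 0.4823 -0.0072  0.2206]
[313.09400976 178.36168433] [123. 252.]
[370.25075621 172.23025639] [286. 235.]
```

View pics/c7.png

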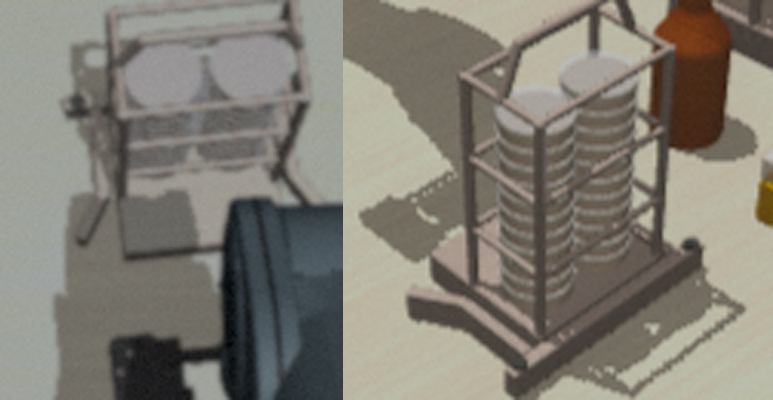

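The crate stands upright against the end stop. Its rear left tray corner is at (123,255), where the home pose predicts (123,252), about 1 camera pixel off. The tray lies between both guides, and the robot is clear of it.

```bash
python3 -c "
from rig import arm
print(arm.hand_in())"
```

```text
the job is handed in; nothing more can be done
None
```

I pushed the small crate home against the bay's end stop with the fingers low on its tray; it stands upright and square, to about 2 mm in the last top view. The job was handed in at about 12 s with the arm clear and the bottle, tip box and tube rack left alone.

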